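# Line up a beam expander on the optical rail

## Robot

A 6-joint arm with a two-finger parallel gripper is mounted at the origin on a cart in front of the work surface, level with it; the furniture and walls round the work are solid. World frame = base frame: x ahead of the robot, y to its left, z up, the work surface at z = 0. Lengths are in mm, angles in rad, forces in N, time in s.
With the tool pointing down it reaches from about 350 to 975 mm from the base axis. Payload 4.9 kg.
Tool frame: the origin (TCP) lies on the centre line of the jaws, within the pads' length; the fingertips stand 8 mm ahead of it and the grasp point (between the pads) lies 11 mm behind it; z points along the fingers, y is the line along which they close (so a half turn about z gives the same grasp; the last joint's range is limited). The gripper opens to 85 mm and grips with 20 to 120 N. Pads are 22 mm wide; open, the fingers measure 114 mm over their backs; the gripper's body (76 mm by 85 mm) begins 54 mm behind the grasp point. The pads swing forward as they close: fully open they stand 13 mm farther back than shut.
Start: joints at [-1.306, 0.053, 1.613, -0, 1.476, -0.119], TCP at [234.023, -579.513, 239.304] pointing down, gripper open.
Joint ranges: [-3.01, 3.01], [-1.01, 2.22], [0.06, 2.58], [-1.02, 4.17], [0.09, 2.62], [-3.14, 3.14]. Speed limits (rad/s): [2.57, 2.57, 3.14, 3.14, 3.14, 3.14].

## Interface

Orientations are given as a unit quaternion [w, x, y, z].
In Python, from bench import arm, camera, ticket gives the robot as it stands.
- The arm moves only by the tool send_rows, never from a script. Its argument "series" is a list of rows, each an object with "hand": the opening, from 0 (shut) to 1 (fully open); "offset": the shift along the tool's x, y, z in cm, a list of three; "twist": the turn about the tool's z in degrees. In form: [{"hand": hand, "offset": [tx, ty, tz], "twist": twist}, ...]. A call has 1 to 20 rows; each row is the pose to reach, as a shift and turn from the pose commanded when the call began, along the tool's axes at that moment; what a row does not reach only later rows make up. A row lasts 1/8 s, in which the tool goes at most 62.5 mm and 10.7 degrees, less where a joint would pass 70% of its speed; a pose out of reach is approached as far as the arm can. A call with a gripper value outside its range is refused whole. The fingers move at their own pace and stop on an object; "newtons" is the grip in N (left out, the last holds). Time passes only in rows, so rows that repeat a pose let the fingers close. It gives the time, the measured TCP pose, the force, the opening and the grip force at its end, in the units of the state.
- arm.read_state(): the state, without advancing time (a new reading comes with each control period).
- camera(name): name is "scene" or "top" or "wrist"; returns a dict with "pixels" (384x512x3 uint8, red, green, blue), "fx", "fy", "cx", "cy" (pixels), "k1" (the pictures are not rectified: a ray, as slopes to the right and down, at radius r is drawn at 1 + k1 r^2 times it, then the intrinsics apply), "R" (3x3) and "t" (3): a world point X has camera coordinates R X + t; the wrist camera has in their place "hand_eye" (4x4, takes a point from camera to tool coordinates, whose origin is the TCP and whose axes are the flange's). Camera axes: x right, y down, z forward; pixel columns grow to the right and rows downward; lengths in mm; the calibration is good to about 2 mm. A picture is of the moment at which its call begins: read the wrist's pose just before it. There is no depth.
- ticket.finish_job(): hands the job in; it is judged then, once.
The state is a dict: "time": time; "joint_positions": joint angles; "joint_velocities": joint speeds; "tau": joint torques, N m; "position": TCP position; "orientation": TCP orientation; "contact_force": force on the tool from outside, world axes, zero at the start; "ft_torque": the same for the moment, N m; "grip_width": finger opening in mm; "grasp_force": force on a finger pad.
Only numpy, scipy, OpenCV 4.12 (cv2) and the standard library are available. Lean on these libraries where they do the work, as an engineer would, in place of code of your own. Each camera call takes 0.05 s, during which the arm holds its last target. There are 200 camera calls.

## Task

Set up the beam expander: seat the four loose riders fully and upright on the rail in front of the laser so that the beam meets first the objective, tapered nose pointing away from the laser, then the pinhole, then the large lens, and last the beam trap with its open mouth facing the laser. Put the middle of the objective's holder 4 cm from the laser's front, the pinhole 4 cm beyond the objective, the lens 6 cm beyond the pinhole, each to within a centimetre, and the trap next behind the lens, 4 to 6 cm beyond it. Do not disturb the lens box, the battery or the screw tin, and let go of everything at the end.

Things in the scene. Friction and masses are not known exactly. Their poses are not given: they have to be found in the camera images.
- rail_top (a point): fixed dark steel rail 300 mm long on a plate 44 wide, 8 thick. Roof-shaped: ridge 10 mm wide, 25 mm above the table, flanks 60 deg down to 30 mm wide. Point: mid-ridge; x along the beam, z up. A rider's inverted-V slot (28 mm wide at its feet) centres itself if lowered within 8 mm of the middle; seated, its feet are 10 mm and its optical axis 64 mm above the table (38.7 mm above this point).
- laser_front (a point): fixed laser head, a white cylinder 31 mm across and 80 mm long on a black clamp and rider at one end of the rail. This point is the middle of its front face, on the beam, 64 mm above the table; x is the way the beam goes.
- objective_axis (a point): loose: microscope objective, brass barrel 23 mm across (flat back at x -17 mm, tapered nose at x +21), in a black holder block 32 mm wide (y), 16 thick (x), top 78 mm above the feet. 160 g. Point: on the optical axis (x), mid-holder, 54 mm above the rider's feet; z up. Grasp the holder's flat sides here, across y. Rider (base): black, 28 (x) x 46 (y) x 26 mm high, clamp screw 10 mm out at +y, 13 mm up.
- pinhole_axis (a point): loose: pinhole plate, black, 32 mm wide (y), 8 thick (x), with a steel disc and tiny hole; two adjusting screws on top, to 86 mm above the feet. Either way round. 140 g. Point: on the optical axis (x), mid-holder, 54 mm above the rider's feet; z up. Grasp the holder's flat sides here, across y. Rider (base): black, 28 (x) x 46 (y) x 26 mm high, clamp screw 10 mm out at +y, 13 mm up.
- lens_axis (a point): loose: large glass lens, 38 mm across, in a black square mount 48 mm wide (y), 12 thick (x), top 78 mm above the feet. Either way round. 160 g. Point: on the optical axis (x), mid-holder, 54 mm above the rider's feet; z up. Grasp the holder's flat sides here, across y. Rider (base): black, 28 (x) x 46 (y) x 26 mm high, clamp screw 10 mm out at +y, 13 mm up.
- trap_axis (a point): loose: beam trap, black block 36 mm long (x), 34 wide (y), cooling fins on top, to 79 mm above the feet; open mouth with a bright ring at x -20 mm. 200 g. Point: on the optical axis (x), mid-holder, 54 mm above the rider's feet; z up. Grasp the holder's flat sides here, across y. Rider (base): black, 28 (x) x 46 (y) x 26 mm high, clamp screw 10 mm out at +y, 13 mm up.
- lens_box_mid (a point): bystander: round white lens box, 44 mm across, 18 mm high; its centre. Not to be moved.
- battery_mid (a point): bystander: nine-volt battery standing upright, 17 x 26 x 49 mm; its centre. Not to be moved.
- screw_tin_mid (a point): bystander: round flat metal tin, 62 mm across, 24 mm high; its centre. Not to be moved.

How it is judged:
By the outcome, as a careful person would: the job done as asked, in the order asked, and still so for the second after the job is handed in, with the robot touching nothing.
It also fails if it takes over 99 s, if anything falls off the work surface, if the arm or the gripper's body presses on something with over 40 N, if the wrist force passes 120 N, or if a joint passes its speed limit or range.

## Working session

There is one attempt and no reset: what is moved stays moved. The work goes in short steps, Python scripts to look and compute and a tool call to move; the robot and the scene stay as the last step left them, time stands still between calls to the robot, and variables do not carry over. Pictures are saved under pics/ and viewed, at most 14 in all, crops included, and the job is handed in when it is done.

Besides the shell and the picture viewer there is one more tool, called after "Emit:" by a JSON object that holds its "method" and its "body". send_rows: Moves the arm, as the interface text tells. Its arguments: {"type":"object","properties":{"series":{"type":"array"},"newtons":{"type":"number"}},"required":["series"]}

```bash
ls; mkdir -p pics
cat > h.py <<'E'
import numpy as np, cv2
from bench import arm, camera, ticket
from scipy.spatial.transform import Rotation as Rn
def snap(name,f=None):
    s=arm.read_state(); c=camera(name); c['pixels']=np.asarray(c['pixels'],np.uint8)
    if name=='wrist':
        q=s['orientation']; Rt=Rn.from_quat([q[1],q[2],q[3],q[0]]).as_matrix()
        H=np.array(c['hand_eye']); Rc=Rt@H[:3,:3]; o=Rt@H[:3,3]+np.array(s['position'])
    else:
        R=np.array(c['R']); Rc=R.T; o=-R.T@np.array(c['t'])
    c['Rc']=Rc;c['o']=o
    if f: cv2.imwrite('pics/'+f,c['pixels'][:,:,::-1])
    return c
def K(c): return np.array([[c['fx'],0,c['cx']],[0,c['fy'],c['cy']],[0,0,1.]]),np.array([c['k1'],0,0,0.])
def ray(c,uv):
    k,d=K(c); p=cv2.undistortPoints(np.array([[uv]],float),k,d)[0,0]
    v=c['Rc']@np.array([p[0],p[1],1]); return v
def onplane(c,uv,z):
    v=ray(c,uv); return c['o']+v*(z-c['o'][2])/v[2]
def proj(c,X):
    k,d=K(c); Y=c['Rc'].T@(np.array(X,float)-c['o']); return cv2.projectPoints(Y.reshape(1,1,3),np.zeros(3),np.zeros(3),k,d)[0][0,0]
E
python3 - <<'E'
from h import *
for n in ['scene','top']:
    c=snap(n,n+'1.png'); print(n,c['o'].round(),c['Rc'].round(2).tolist(),c['fx'],c['k1'])
    cv2.imwrite(f'pics/{n}1b.png',cv2.resize(c['pixels'][:,:,::-1],(800,600),interpolation=cv2.INTER_CUBIC))
s=arm.read_state();print(s['time'],s['orientation'],s['grip_width'])
E
```

```text
pics
scene [-143.  903.  608.] [[-0.65, -0.44, 0.62], [-0.76, 0.36, -0.55], [0.02, -0.83, -0.56]] 433.8525626534672 0.04848326147278471
top [367. 350. 935.] [[-0.01, -0.99, 0.13], [-1.0, 0.01, 0.03], [-0.03, -0.13, -0.99]] 458.36272845822293 -0.17201037454458185
0.1 [-9.05740738e-04  9.81641164e-01  1.90734898e-01 -5.74772837e-05] 85.70615630048106
```

View pics/top1b.png

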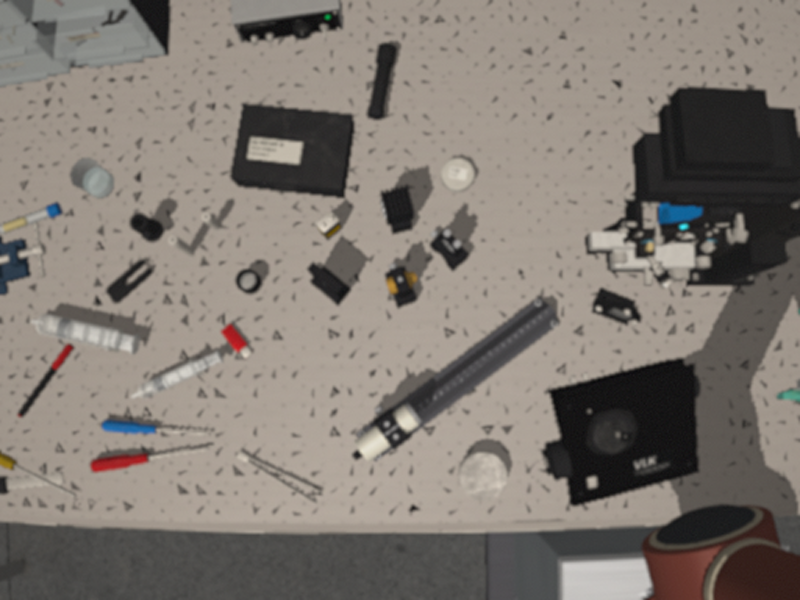

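View pics/scene1b.png

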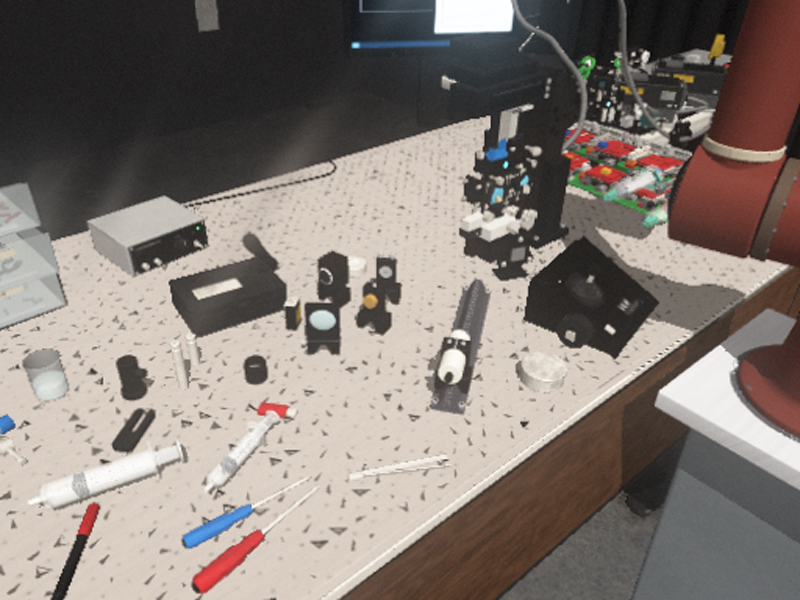

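The top view shows the trap (398,208), pinhole (450,248), objective (402,285) and lens (330,282). The laser is at (390,430), with the rail running up-right to (550,305). In the scene view the trap's mouth ring and the lens face the scene camera.

Run:
```python
from h import *
i=cv2.imread('pics/top1.png')[95:305,185:375]
i=cv2.convertScaleAbs(i,alpha=1.6,beta=15)
i=cv2.resize(i,None,fx=2.8,fy=2.8,interpolation=cv2.INTER_CUBIC)
for k in range(0,190,20): cv2.putText(i,str(185+k),(int(k*2.8),10),0,.35,(0,0,255)); cv2.line(i,(int(k*2.8),12),(int(k*2.8),20),(0,0,255))
for k in range(0,210,20): cv2.putText(i,str(95+k),(0,int(k*2.8)+4),0,.35,(0,0,255))
cv2.imwrite('pics/topc.png',i)
j=cv2.imread('pics/scene1.png')[150:270,175:320]
j=cv2.convertScaleAbs(j,alpha=1.6,beta=15)
j=cv2.resize(j,None,fx=5,fy=5,interpolation=cv2.INTER_CUBIC)
for k in range(0,145,10): cv2.putText(j,str(175+k),(k*5,10),0,.35,(0,0,255)); cv2.line(j,(k*5,12),(k*5,20),(0,0,255))
for k in range(0,120,10): cv2.putText(j,str(150+k),(0,k*5+4),0,.35,(0,0,255))
cv2.imwrite('pics/scenec.png',j)
```

```text
(no output)
```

View pics/topc.png

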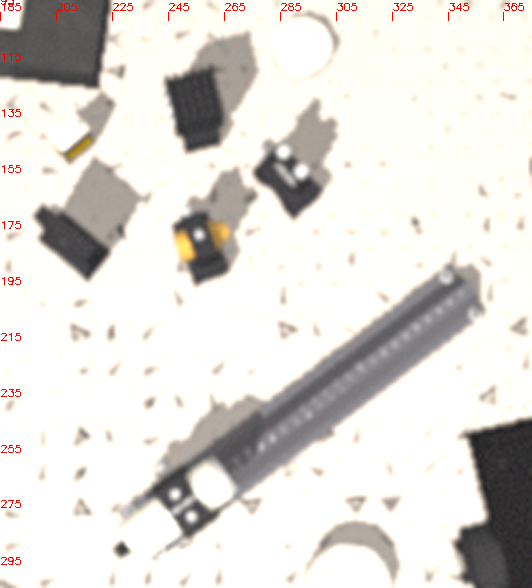

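View pics/scenec.png

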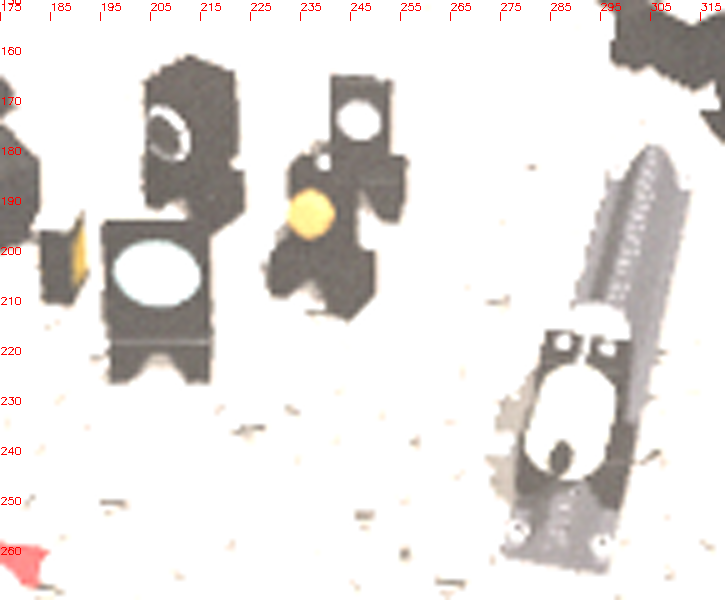

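Crops (pixels in top): trap top near (254,130), pinhole screws (286,150)/(293,156), objective screw (256,179) with brass left and right, lens mount (211,181), laser front near (261,264), rail far end screws (345,193)/(354,207). In the scene crop, the trap's ring is at (208,177) and brass at (236,192).

Run:
```python
from h import *
c=snap('top')
f=lambda u,v,z:onplane(c,(185+u/2.8,95+v/2.8),z)[:2].round(1)
print('trap',f(195,100,79),'pin scr',f(284,152,86),f(301,170,86),'obj screw',f(198,234,78),'brassL',f(180,243,54),'brassR',f(224,232,54))
print('lens corners',f(45,210,78),f(105,250,78),f(95,275,78),f(35,217,78))
print('rail far screws',f(446,277,8),f(474,314,8),'ridge',f(460,292,25),f(262,445,25),'laserfront',f(232,475,79),f(205,505,79),'clamp screws',f(175,494,85),f(191,517,85))
print('near end plate', f(125,510,8),f(160,555,8))
print('box',f(302,43,18),'batt',f(75,143,49),'tin',f(352,565,24))
w=snap('wrist');print(w['o'],w['Rc'].round(2).tolist(),w['fx'],w['hand_eye'])
```

```text
trap [600.9 364.9] pin scr [561.7 305.1] [549.1 293.9] obj screw [507.7 364.1] brassL [505.5 377.1] brassR [512.8 346.4]
lens corners [526.  468.2] [497.8 427.2] [480.8 434. ] [521.3 475. ]
rail far screws [484.8 184.7] [457.3 165.1] ridge [471.6 178. ] [365.3 321.8] laserfront [345.9 343.6] [326.3 361.7] clamp screws [334.  381.2] [318.9 370.9]
near end plate [319.9 420. ] [287.6 395.3]
box [659.9 286.1] batt [579.4 451. ] tin [280.2 259.9]
[ 294.10024969 -553.65221501  372.97778891] [[0.37, -0.9, -0.24], [-0.93, -0.36, -0.1], [-0.0, 0.26, -0.97]] 337.5400218846291 [[ 2.06285462e-04 -9.65899653e-01 -2.58916624e-01  6.53520428e+01]
 [ 9.99999459e-01 -6.46072437e-05  1.03774513e-03 -1.24163040e+00]
 [-1.01908555e-03 -2.58916698e-01  9.65899117e-01 -1.34637254e+02]
 [ 0.00000000e+00  0.00000000e+00  0.00000000e+00  1.00000000e+00]]
```

Emit:
{"method": "send_rows", "body": {"series": [{"hand": 1,"offset": [0,0,-6],"twist": 0},{"hand": 1,"offset": [0,0,-12],"twist": 0},{"hand": 1,"offset": [2,-2,-16],"twist": 0},{"hand": 1,"offset": [6,-7,-16],"twist": 0},{"hand": 1,"offset": [9,-11,-16],"twist": 0},{"hand": 1,"offset": [12.5,-15.5,-16],"twist": 0},{"hand": 1,"offset": [16,-20,-16],"twist": 0},{"hand": 1,"offset": [20,-25,-16],"twist": 0},{"hand": 1,"offset": [24,-29.5,-16],"twist": 0},{"hand": 1,"offset": [28,-34.5,-16],"twist": 0},{"hand": 1,"offset": [32,-39.5,-16],"twist": 0},{"hand": 1,"offset": [36,-44.5,-16],"twist": 0},{"hand": 1,"offset": [40,-49.5,-16],"twist": 0},{"hand": 1,"offset": [44,-54.5,-16],"twist": 0},{"hand": 1,"offset": [48,-59.5,-16],"twist": 0},{"hand": 1,"offset": [52,-64.5,-16],"twist": 0},{"hand": 1,"offset": [56,-69,-14],"twist": 0},{"hand": 1,"offset": [60,-73.7,-8],"twist": 0},{"hand": 1,"offset": [60,-73.7,-6],"twist": 0},{"hand": 1,"offset": [60,-73.7,-6],"twist": 0}]}}

```text
time: 2.7
position: [512.4, 328.8, 293.5]
orientation: [0.001, 0.981, 0.192, -0.005]
contact_force: [-1.6, -0.2, -0.7]
grip_width: 85.4
grasp_force: 0.0
```

Run:
```python
from h import *
w=snap('wrist','w1.png');s=arm.read_state();print(s['time'],s['position'],s['joint_positions'])
i=cv2.convertScaleAbs(w['pixels'][:,:,::-1],alpha=1.6,beta=15)
cv2.imwrite('pics/w1b.png',cv2.resize(i,(800,600),interpolation=cv2.INTER_CUBIC))
```

```text
2.75 [513.49494682 328.37967111 297.08074604] [ 4.47087254e-01 -8.38649185e-03  1.57935899e+00 -3.74111216e-04
  1.57545096e+00  1.63310291e+00]
```

View pics/w1b.png

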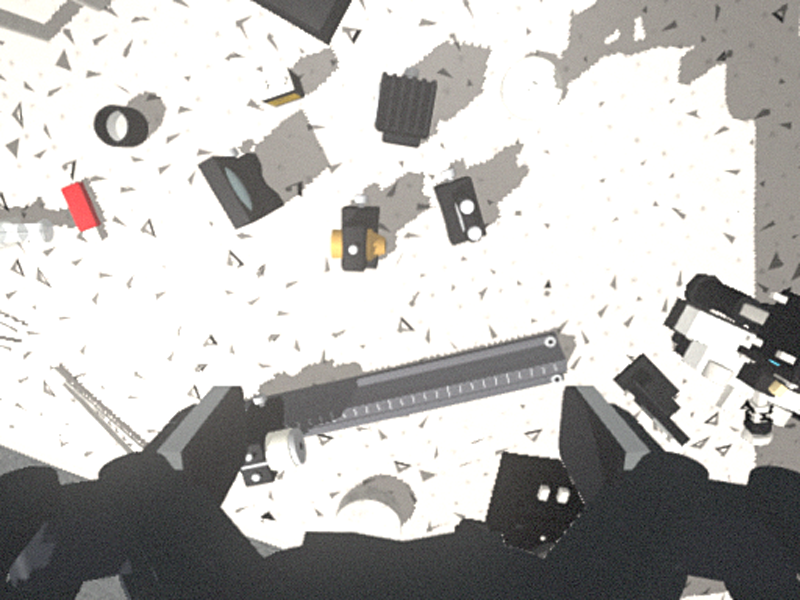

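The wrist view shows the objective (355,240) with flat back left and nose right, the trap (405,105), pinhole (462,210), lens (240,190), and the rail from (300,415) to (560,355) with the laser front at (303,447). The nose and mouth already sit roughly along the beam direction.

```bash
cat >> h.py <<'E'
def crop(i,x0,y0,w,h,s,f):
    i=cv2.convertScaleAbs(i[y0:y0+h,x0:x0+w,::-1],alpha=2.2,beta=25); i=cv2.resize(i,None,fx=s,fy=s,interpolation=cv2.INTER_CUBIC)
    for k in range(0,w,10): cv2.putText(i,str(x0+k),(int(k*s),10),0,.35,(0,0,255)); cv2.line(i,(int(k*s),12),(int(k*s),18),(0,0,255))
    for k in range(0,h,10): cv2.putText(i,str(y0+k),(0,int(k*s)+4),0,.35,(0,0,255))
    cv2.imwrite('pics/'+f,i)
E
python3 - <<'E'
from h import *
i=cv2.imread('pics/w1.png')[:,:,::-1]
crop(i,120,35,200,145,4,'w1c.png'); crop(i,150,205,220,115,3.6,'w1d.png')
E
```

```text
(no output)
```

View pics/w1c.png

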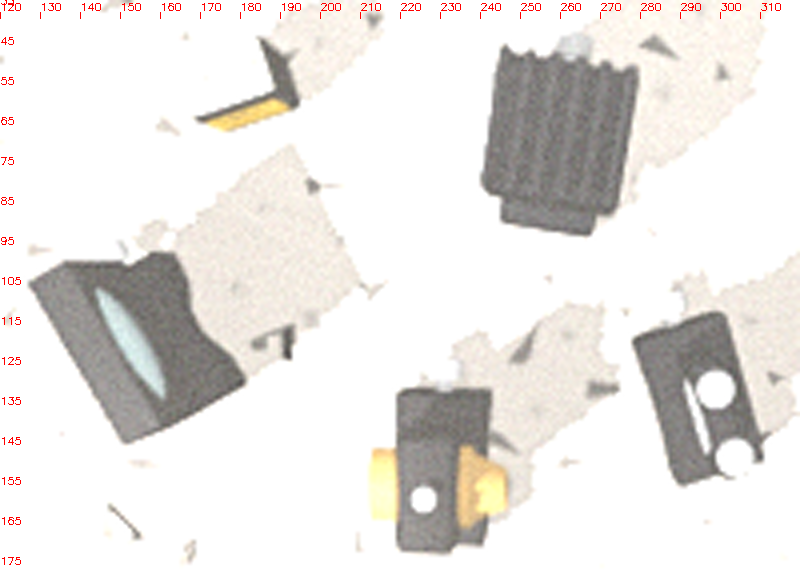

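View pics/w1d.png

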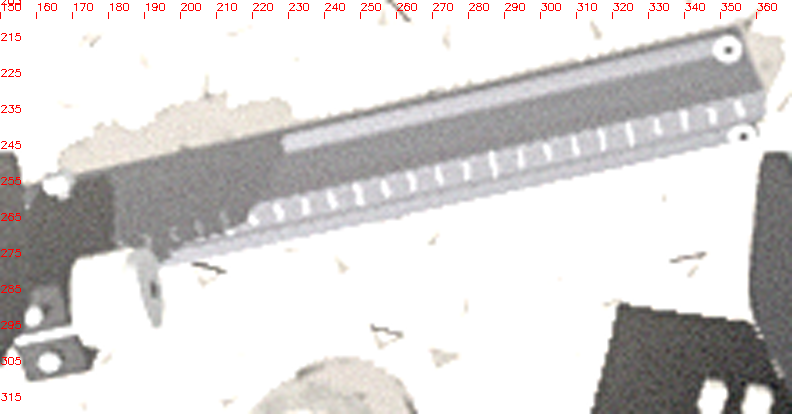

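Read from the crops: trap top corners, lens top corners, pinhole screws, the objective's holder and brass axis. The laser aperture is at crop (153,290), and the plate screws and edges give the rail.

```bash
cat > m.py <<'E'
from h import *
w=snap('wrist')
A=lambda u,v,z:onplane(w,(120+u/4,35+v/4),z)[:2]
B=lambda u,v,z:onplane(w,(150+u/3.6,205+v/3.6),z)[:2]
ang=lambda d:np.degrees(np.arctan2(d[1],d[0])).round(1)
def quad(n,p,z):
    q=[A(*a,z) for a in p]; print(n,np.mean(q,0).round(1),'sides',[np.linalg.norm(q[i]-q[i-1]).round(1) for i in range(4)],'ang',[ang(q[i]-q[i-1]) for i in range(4)])
quad('trap',[(503,47),(637,68),(615,213),(485,190)],79)
quad('lens',[(30,285),(66,263),(165,422),(128,443)],78)
quad('objholder',[(398,442),(460,442),(460,552),(398,550)],78)
a,b=A(716,390,86),A(735,458,86);print('pin',((a+b)/2).round(1),np.linalg.norm(a-b),ang(a-b))
quad('pinrider',[(635,340),(720,312),(765,460),(685,485)],26)
a,b=A(383,484,54),A(490,491,54);print('obj axis',ang(b-a),A(371,484,60),A(507,491,54)); print('objscrew',A(424,499,78))
L=B(153,290,64);s1,s2=B(728,50,9),B(742,135,9)
print('laser',L.round(1),'screws',s1,s2,np.linalg.norm(s1-s2),ang(s1-s2)-90,'mid',(s1+s2)/2)
a,b=B(100,172,0),B(745,22,0);print('near edge',a,b,ang(b-a)); 
c,d=B(165,262,8),B(762,125,8);print('far edge',c,d,ang(d-c))
u=(b-a)/np.linalg.norm(b-a);u2=(d-c)/np.linalg.norm(d-c);n=np.array([-u[1],u[0]])
print('width',n@(a-c),n@(b-d),'mid offsets', n@a,n@c,n@((s1+s2)/2),n@L)
E
python3 m.py
```

```text
trap [609.2 365.5] sides [np.float64(34.2), np.float64(33.2), np.float64(34.9), np.float64(33.0)] ang [np.float64(14.1), np.float64(-76.4), np.float64(-166.3), np.float64(102.4)]
lens [514.  456.1] sides [np.float64(46.7), np.float64(11.2), np.float64(46.8), np.float64(11.6)] ang [np.float64(51.1), np.float64(-39.5), np.float64(-128.5), np.float64(140.0)]
objholder [511.1 362.9] sides [np.float64(28.7), np.float64(16.2), np.float64(29.2), np.float64(16.5)] ang [np.float64(20.5), np.float64(-68.1), np.float64(-158.9), np.float64(110.1)]
pin [558.4 299.4] 18.04782859808725 39.4
pinrider [559.4 299.3] sides [np.float64(45.7), np.float64(26.1), np.float64(45.9), np.float64(25.1)] ang [np.float64(42.2), np.float64(-49.8), np.float64(-139.1), np.float64(129.7)]
obj axis -71.8 [505.29394784 379.4790662 ] [516.63823496 343.68789413]
objscrew [510.12567532 363.89374721]
laser [347.1 348. ] screws [486.67492211 182.52774798] [458.24584465 162.35507497] 34.8589899623248 -54.6 mid [472.46038338 172.44141148]
near edge [348.50723804 382.60402325] [497.17709538 177.81961264] -54.0
far edge [325.93848343 346.60213002] [464.45055321 156.61635585] -53.9
width 39.41406805002726 38.94005156889068 mid offsets 506.7988506894875 467.38478263946024 483.63765220052824 485.2903945055549
```

```bash
cat > go.py <<'E'
import sys,json,os,numpy as np
# args: x,y,z,psi ... (waypoints, world mm/deg); 'dry' first to not store
P=json.load(open('cmd.json')) if os.path.exists('cmd.json') else [514.3,328.6,299.3,21.99]
r=np.radians(P[3]); T=np.array([[np.cos(r),np.sin(r),0],[np.sin(r),-np.cos(r),0],[0,0,-1]])
for a in sys.argv[1:]:
    g=np.array([float(v) for v in a.split(',')])
    o=np.round(T@(g[:3]-P[:3])/10,1); t=round(-((g[3]-P[3]+180)%360-180))
    Q=list((np.array(P[:3])+T@(o*10)).round(2))+[P[3]-t]   # T is symmetric
    print(o.tolist(),t,'->',Q)
json.dump(Q,open('cmd.json','w'))
from bench import arm; s=arm.read_state(); print('now',np.round(s['position'],1),s['time'])
E
python3 go.py 609.2,365.5,150,103.7 609.2,365.5,45,103.7
```

```text
[10.2, 0.1, 14.9] -82 -> [np.float64(609.25), np.float64(365.87), np.float64(150.3), 103.99]
[10.2, 0.1, 25.4] -82 -> [np.float64(609.25), np.float64(365.87), np.float64(45.3), 103.99]
now [514.4 328.2 299.7] 2.8
```

Emit:
{"method": "send_rows", "body": {"series": [{"hand": 0.7,"offset": [3,0,3],"twist": -10},{"hand": 0.7,"offset": [6,0,6],"twist": -20},{"hand": 0.7,"offset": [9,0.1,9],"twist": -30},{"hand": 0.65,"offset": [10.2,0.1,12],"twist": -40},{"hand": 0.65,"offset": [10.2,0.1,14.9],"twist": -50},{"hand": 0.65,"offset": [10.2,0.1,14.9],"twist": -60},{"hand": 0.65,"offset": [10.2,0.1,14.9],"twist": -70},{"hand": 0.65,"offset": [10.2,0.1,14.9],"twist": -80},{"hand": 0.65,"offset": [10.2,0.1,14.9],"twist": -82},{"hand": 0.65,"offset": [10.2,0.1,14.9],"twist": -82}], "newtons": 40}}

```text
time: 4.05
position: [610.4, 365.5, 152.5]
orientation: [0.001, 0.617, 0.787, 0.001]
contact_force: [-0.5, -0.5, 0.0]
grip_width: 55.9
grasp_force: 0.0
```

Run:
```python
from h import *
w=snap('wrist','w2.png');s=arm.read_state();print(s['time'],s['position'],s['grip_width'])
# project expected trap centre/top
for X in [(609.2,365.5,79),(558.4,299.4,86)]: print(proj(w,X))
crop(w['pixels'],60,0,390,384,1.55,'w2b.png')
```

```text
4.1 [610.07936013 365.53915978 151.85971252] 55.83106504708241
[255.78216139 212.41818711]
[159.25518177 289.06545462]
```

View pics/w2b.png

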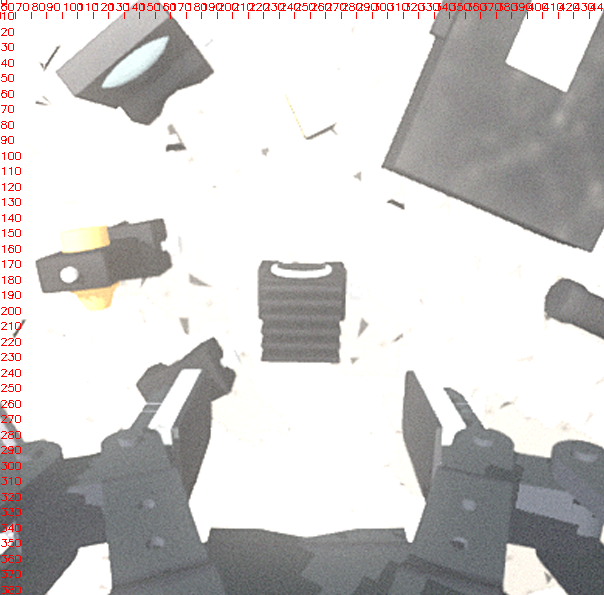

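The wrist view confirms the trap is centred under the jaws at crop (301,310), aligned, with its bright ring on the tool +x side. The objective's nose points away in the right sense.

Emit:
{"method": "send_rows", "body": {"series": [{"hand": 0.65,"offset": [0,0,4],"twist": 0},{"hand": 0.65,"offset": [0,0,7],"twist": 0},{"hand": 0.65,"offset": [0,0,9.5],"twist": 0},{"hand": 0.65,"offset": [0,0,10.5],"twist": 0},{"hand": 0.65,"offset": [0,0,10.5],"twist": 0},{"hand": 0.2,"offset": [0,0,10.5],"twist": 0},{"hand": 0.2,"offset": [0,0,10.5],"twist": 0},{"hand": 0.2,"offset": [0,0,10.5],"twist": 0},{"hand": 0.2,"offset": [0,0,10.5],"twist": 0},{"hand": 0.2,"offset": [0,0,10.5],"twist": 0},{"hand": 0.2,"offset": [0,0,10.5],"twist": 0}], "newtons": 40}}

```text
time: 5.48
position: [610.5, 366.3, 47.3]
orientation: [0.001, 0.616, 0.788, 0.001]
contact_force: [-0.4, 0.1, 6.1]
grip_width: 33.6
grasp_force: 41.0
```

```bash
python3 go.py 609.2,365.5,150,104 458.8,194.3,150,126 458.8,194.3,75,126
```

```text
[-0.0, -0.0, -10.5] 0 -> [np.float64(609.25), np.float64(365.87), np.float64(150.3), 103.99]
[-13.0, -18.7, -10.5] -22 -> [np.float64(459.22), np.float64(194.52), np.float64(150.3), 125.99]
[-13.0, -18.7, -3.0] -22 -> [np.float64(459.22), np.float64(194.52), np.float64(75.3), 125.99]
now [610.5 366.3  47.3] 5.475
```

Emit:
{"method": "send_rows", "body": {"series": [{"hand": 0.2,"offset": [0,0,-4],"twist": 0},{"hand": 0.2,"offset": [0,0,-8],"twist": 0},{"hand": 0.2,"offset": [0,0,-12],"twist": 0},{"hand": 0.2,"offset": [-1,-2,-14.5],"twist": -3},{"hand": 0.2,"offset": [-3,-5,-14.5],"twist": -7},{"hand": 0.2,"offset": [-6,-8.7,-14.5],"twist": -12},{"hand": 0.2,"offset": [-9,-12.5,-14.5],"twist": -17},{"hand": 0.2,"offset": [-12,-16.5,-13],"twist": -22},{"hand": 0.2,"offset": [-13,-18.7,-10.5],"twist": -22},{"hand": 0.2,"offset": [-13,-18.7,-6],"twist": -22},{"hand": 0.2,"offset": [-13,-18.7,-4],"twist": -22},{"hand": 0.2,"offset": [-13,-18.7,-3],"twist": -22},{"hand": 0.2,"offset": [-13,-18.7,-3],"twist": -22}]}}

```text
time: 7.1
position: [458.9, 194.4, 74.7]
orientation: [-0.001, 0.454, 0.891, -0.0]
contact_force: [0.2, 0.0, -1.6]
grip_width: 33.7
grasp_force: 40.7
```

Run:
```python
from h import *
s=arm.read_state();print(s['time'],s['position'])
w=snap('wrist','w3.png');c=snap('scene','s3.png')
a=cv2.convertScaleAbs(w['pixels'][:,:,::-1],alpha=2,beta=20)
b=cv2.convertScaleAbs(c['pixels'][130:275,230:360,::-1],alpha=1.8,beta=15); b=cv2.resize(b,None,fx=384/145,fy=384/145,interpolation=cv2.INTER_CUBIC)
o=np.hstack([a[:,60:450],b]);print(o.shape,b.shape,proj(w,(347.1,348,64)));cv2.imwrite('pics/c3.png',o)
```

```text
7.1 [458.87189338 194.38344786  74.72042722]
(384, 734, 3) (384, 344, 3) [ 256.44663144 -212.65480103]
```

View pics/c3.png

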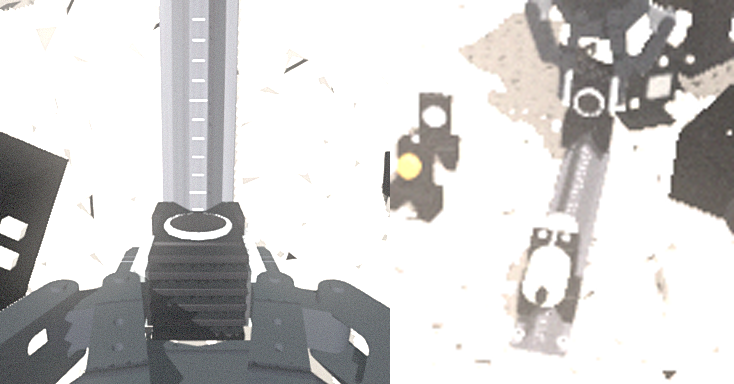

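The trap ring at (198,225) is centred over the rail ridge at (199,100), with its mouth towards the laser. Lowering it now.

Emit:
{"method": "send_rows", "body": {"series": [{"hand": 0.2,"offset": [0,0,0.8],"twist": 0},{"hand": 0.2,"offset": [0,0,1.4],"twist": 0},{"hand": 0.2,"offset": [0,0,1.8],"twist": 0},{"hand": 0.2,"offset": [0,0,2],"twist": 0},{"hand": 0.2,"offset": [0,0,2],"twist": 0}]}}

```text
time: 7.82
position: [458.9, 194.2, 57.2]
orientation: [-0.001, 0.454, 0.891, -0.001]
contact_force: [-8.5, -3.0, 14.7]
grip_width: 33.5
grasp_force: 42.6
```

```bash
echo '[459.22,194.52,55.3,125.99]' > cmd.json; python3 go.py 459.22,194.52,160,126 514,456.1,160,140 514,456.1,45,140
```

```text
[0.0, 0.0, -10.5] 0 -> [np.float64(459.22), np.float64(194.52), np.float64(160.3), 125.99]
[17.9, 19.8, -10.5] -14 -> [np.float64(514.24), np.float64(455.71), np.float64(160.3), 139.99]
[17.9, 19.8, 1.0] -14 -> [np.float64(514.24), np.float64(455.71), np.float64(45.3), 139.99]
now [458.9 194.2  57.2] 7.825
```

Emit:
{"method": "send_rows", "body": {"series": [{"hand": 0.65,"offset": [0,0,0],"twist": 0},{"hand": 0.65,"offset": [0,0,0],"twist": 0},{"hand": 0.65,"offset": [0,0,0],"twist": 0},{"hand": 0.65,"offset": [0,0,0],"twist": 0}]}}

```text
time: 8.32
position: [459.3, 194.5, 55.1]
orientation: [-0.0, 0.454, 0.891, -0.0]
contact_force: [-0.9, -0.1, 0.4]
grip_width: 55.7
grasp_force: 0.0
```

Emit:
{"method": "send_rows", "body": {"series": [{"hand": 0.65,"offset": [0,0,-3],"twist": 0},{"hand": 0.65,"offset": [0,0,-7],"twist": 0},{"hand": 0.65,"offset": [0,0,-10.5],"twist": 0},{"hand": 0.85,"offset": [3.5,3.5,-10.5],"twist": -3},{"hand": 0.85,"offset": [7,7.5,-10.5],"twist": -6},{"hand": 0.85,"offset": [10.5,11.5,-10.5],"twist": -9},{"hand": 0.85,"offset": [14,15.5,-10.5],"twist": -12},{"hand": 0.85,"offset": [17.9,19.8,-10.5],"twist": -14},{"hand": 0.85,"offset": [17.9,19.8,-10.5],"twist": -14},{"hand": 0.85,"offset": [17.9,19.8,-10.5],"twist": -14},{"hand": 0.85,"offset": [17.9,19.8,-10.5],"twist": -14}]}}

```text
time: 9.7
position: [514.3, 454.6, 160.4]
orientation: [0.0, 0.343, 0.939, -0.0]
contact_force: [0.6, 0.7, 0.7]
grip_width: 73.0
grasp_force: 0.0
```

Run:
```python
from h import *
s=arm.read_state();print(s['time'],s['position'],s['grip_width'])
w=snap('wrist','w4.png')
r=np.radians(50)
for k in(-24,0,24): print(proj(w,(514+k*np.cos(r),456.1+k*np.sin(r),78)))
crop(w['pixels'],60,0,390,384,1.55,'w4b.png')
```

```text
9.7 [514.34010902 454.57154531 160.41007269] 73.04010501971746
[222.64264471 206.79909849]
[258.38464014 206.78975576]
[294.13889724 206.76344041]
```

View pics/w4b.png

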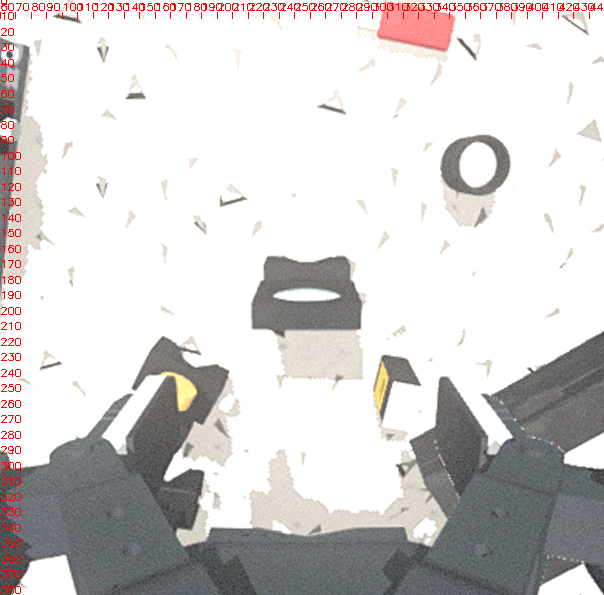

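The lens mount is centred at crop (306,320) and aligned, with the battery and objective clear of the fingers. Grasping it.

Emit:
{"method": "send_rows", "body": {"series": [{"hand": 0.85,"offset": [0,0,4],"twist": 0},{"hand": 0.85,"offset": [0,0,8],"twist": 0},{"hand": 0.85,"offset": [0,0,10.5],"twist": 0},{"hand": 0.85,"offset": [0,0,11.5],"twist": 0},{"hand": 0.85,"offset": [0,0,11.5],"twist": 0},{"hand": 0.4,"offset": [0,0,11.5],"twist": 0},{"hand": 0.4,"offset": [0,0,11.5],"twist": 0},{"hand": 0.4,"offset": [0,0,11.5],"twist": 0},{"hand": 0.4,"offset": [0,0,11.5],"twist": 0},{"hand": 0.4,"offset": [0,0,11.5],"twist": 0}]}}

```text
time: 11.0
position: [515.4, 456.2, 47.6]
orientation: [0.001, 0.342, 0.94, 0.001]
contact_force: [-0.6, -1.9, 5.5]
grip_width: 47.9
grasp_force: 42.0
```

```bash
python3 go.py 514.24,455.71,190,140 429.4,234.7,190,126 429.4,234.7,75,126 429.4,234.7,55,126
```

```text
[0.0, 0.0, -14.5] 0 -> [np.float64(514.24), np.float64(455.71), np.float64(190.3), 139.99]
[-7.7, -22.4, -14.5] 14 -> [np.float64(429.2), np.float64(234.64), np.float64(190.3), 125.99000000000001]
[-7.7, -22.4, -3.0] 14 -> [np.float64(429.2), np.float64(234.64), np.float64(75.3), 125.99000000000001]
[-7.7, -22.4, -1.0] 14 -> [np.float64(429.2), np.float64(234.64), np.float64(55.3), 125.99000000000001]
now [515.4 456.2  47.6] 11.0
```

Emit:
{"method": "send_rows", "body": {"series": [{"hand": 0.4,"offset": [0,0,-4],"twist": 0},{"hand": 0.4,"offset": [0,0,-8],"twist": 0},{"hand": 0.4,"offset": [0,0,-12],"twist": 0},{"hand": 0.4,"offset": [-1,-3,-14.5],"twist": 2},{"hand": 0.4,"offset": [-2.5,-7,-14.5],"twist": 5},{"hand": 0.4,"offset": [-4,-11,-14.5],"twist": 8},{"hand": 0.4,"offset": [-5.5,-15,-14.5],"twist": 11},{"hand": 0.4,"offset": [-7,-19,-14.5],"twist": 14},{"hand": 0.4,"offset": [-7.7,-22.4,-12],"twist": 14},{"hand": 0.4,"offset": [-7.7,-22.4,-8],"twist": 14},{"hand": 0.4,"offset": [-7.7,-22.4,-5],"twist": 14},{"hand": 0.4,"offset": [-7.7,-22.4,-3],"twist": 14},{"hand": 0.4,"offset": [-7.7,-22.4,-3],"twist": 14},{"hand": 0.4,"offset": [-7.7,-22.4,-2.2],"twist": 14},{"hand": 0.4,"offset": [-7.7,-22.4,-1.5],"twist": 14},{"hand": 0.4,"offset": [-7.7,-22.4,-1],"twist": 14},{"hand": 0.4,"offset": [-7.7,-22.4,-1],"twist": 14}]}}

```text
time: 13.12
position: [429.9, 234.9, 57.4]
orientation: [-0.0, 0.454, 0.891, 0.0]
contact_force: [-4.5, -2.4, 10.6]
grip_width: 47.6
grasp_force: 43.8
```

Seated (same height offset as the trap). Releasing it and going to the pinhole.

```bash
python3 go.py 429.2,234.64,160,126 558.5,299.4,160,130.5 558.5,299.4,45,130.5
```

```text
[0.0, 0.0, -10.5] 0 -> [np.float64(429.2), np.float64(234.64), np.float64(160.3), 125.99000000000001]
[-2.4, 14.3, -10.5] -5 -> [np.float64(559.01), np.float64(299.25), np.float64(160.3), 130.99]
[-2.4, 14.3, 1.0] -5 -> [np.float64(559.01), np.float64(299.25), np.float64(45.3), 130.99]
now [429.9 234.9  57.4] 13.125
```

Emit:
{"method": "send_rows", "body": {"series": [{"hand": 0.85,"offset": [0,0,0],"twist": 0},{"hand": 0.85,"offset": [0,0,0],"twist": 0},{"hand": 0.85,"offset": [0,0,0],"twist": 0},{"hand": 0.85,"offset": [0,0,0],"twist": 0},{"hand": 0.85,"offset": [0,0,-3],"twist": 0},{"hand": 0.85,"offset": [0,0,-7],"twist": 0},{"hand": 0.85,"offset": [0,0,-10.5],"twist": 0}]}}

```text
time: 14.0
position: [429.3, 234.6, 161.6]
orientation: [0.0, 0.454, 0.891, 0.0]
contact_force: [0.3, -0.3, -1.1]
grip_width: 72.7
grasp_force: 0.0
```

Emit:
{"method": "send_rows", "body": {"series": [{"hand": 0.65,"offset": [-1,5,0],"twist": -2},{"hand": 0.65,"offset": [-1.8,10,0],"twist": -4},{"hand": 0.65,"offset": [-2.4,14.3,0],"twist": -5},{"hand": 0.65,"offset": [-2.4,14.3,0],"twist": -5},{"hand": 0.65,"offset": [-2.4,14.3,4],"twist": -5},{"hand": 0.65,"offset": [-2.4,14.3,8],"twist": -5},{"hand": 0.65,"offset": [-2.4,14.3,10.5],"twist": -5},{"hand": 0.65,"offset": [-2.4,14.3,11.5],"twist": -5},{"hand": 0.65,"offset": [-2.4,14.3,11.5],"twist": -5},{"hand": 0.2,"offset": [-2.4,14.3,11.5],"twist": -5},{"hand": 0.2,"offset": [-2.4,14.3,11.5],"twist": -5},{"hand": 0.2,"offset": [-2.4,14.3,11.5],"twist": -5},{"hand": 0.2,"offset": [-2.4,14.3,11.5],"twist": -5},{"hand": 0.2,"offset": [-2.4,14.3,11.5],"twist": -5},{"hand": 0.2,"offset": [-2.4,14.3,11.5],"twist": -5}]}}

```text
time: 15.88
position: [560.2, 299.6, 47.3]
orientation: [0.001, 0.415, 0.91, 0.001]
contact_force: [-1.3, -0.8, 7.1]
grip_width: 31.7
grasp_force: 40.1
```

```bash
python3 go.py 559.01,299.25,190,131 394.1,283.3,190,126 394.1,283.3,75,126 394.1,283.3,55,126
```

```text
[0.0, 0.0, -14.5] 0 -> [np.float64(559.01), np.float64(299.25), np.float64(190.3), 130.99]
[9.6, -13.5, -14.5] 5 -> [np.float64(394.14), np.float64(283.16), np.float64(190.3), 125.99000000000001]
[9.6, -13.5, -3.0] 5 -> [np.float64(394.14), np.float64(283.16), np.float64(75.3), 125.99000000000001]
[9.6, -13.5, -1.0] 5 -> [np.float64(394.14), np.float64(283.16), np.float64(55.3), 125.99000000000001]
now [560.2 299.6  47.3] 15.875
```

Emit:
{"method": "send_rows", "body": {"series": [{"hand": 0.2,"offset": [0,0,-4],"twist": 0},{"hand": 0.2,"offset": [0,0,-8],"twist": 0},{"hand": 0.2,"offset": [0,0,-12],"twist": 0},{"hand": 0.2,"offset": [2,-3,-14.5],"twist": 1},{"hand": 0.2,"offset": [4.5,-6.5,-14.5],"twist": 3},{"hand": 0.2,"offset": [7,-10,-14.5],"twist": 5},{"hand": 0.2,"offset": [9.6,-13.5,-14],"twist": 5},{"hand": 0.2,"offset": [9.6,-13.5,-11],"twist": 5},{"hand": 0.2,"offset": [9.6,-13.5,-7],"twist": 5},{"hand": 0.2,"offset": [9.6,-13.5,-4],"twist": 5},{"hand": 0.2,"offset": [9.6,-13.5,-3],"twist": 5},{"hand": 0.2,"offset": [9.6,-13.5,-3],"twist": 5},{"hand": 0.2,"offset": [9.6,-13.5,-2.2],"twist": 5},{"hand": 0.2,"offset": [9.6,-13.5,-1.5],"twist": 5},{"hand": 0.2,"offset": [9.6,-13.5,-1],"twist": 5},{"hand": 0.2,"offset": [9.6,-13.5,-1],"twist": 5}]}}

```text
time: 17.88
position: [394.9, 283.4, 57.2]
orientation: [0.0, 0.454, 0.891, -0.0]
contact_force: [-4.1, -1.7, 8.1]
grip_width: 31.6
grasp_force: 41.7
```

```bash
python3 go.py 394.14,283.16,160,126 511,363,160,109.5 511,363,45,109.5
```

```text
[0.0, 0.0, -10.5] 0 -> [np.float64(394.14), np.float64(283.16), np.float64(160.3), 125.99000000000001]
[-0.4, 14.1, -10.5] 16 -> [np.float64(510.58), np.float64(362.78), np.float64(160.3), 109.99000000000001]
[-0.4, 14.1, 1.0] 16 -> [np.float64(510.58), np.float64(362.78), np.float64(45.3), 109.99000000000001]
now [394.9 283.4  57.2] 17.875
```

Pinhole seated. Releasing it and moving over the objective.

Emit:
{"method": "send_rows", "body": {"series": [{"hand": 0.65,"offset": [0,0,0],"twist": 0},{"hand": 0.65,"offset": [0,0,0],"twist": 0},{"hand": 0.65,"offset": [0,0,0],"twist": 0},{"hand": 0.65,"offset": [0,0,0],"twist": 0},{"hand": 0.65,"offset": [0,0,-3],"twist": 0},{"hand": 0.65,"offset": [0,0,-7],"twist": 0},{"hand": 0.65,"offset": [0,0,-10.5],"twist": 0},{"hand": 0.65,"offset": [-0.1,5,-10.5],"twist": 6},{"hand": 0.65,"offset": [-0.3,10,-10.5],"twist": 12},{"hand": 0.65,"offset": [-0.4,14.1,-10.5],"twist": 16},{"hand": 0.65,"offset": [-0.4,14.1,-10.5],"twist": 16},{"hand": 0.65,"offset": [-0.4,14.1,-10.5],"twist": 16}]}}

```text
time: 19.38
position: [510.0, 362.4, 159.7]
orientation: [-0.0, 0.573, 0.819, -0.001]
contact_force: [-0.1, 0.1, 0.0]
grip_width: 55.6
grasp_force: 0.0
```

Run:
```python
from h import *
w=snap('wrist','w5.png');s=arm.read_state();print(s['time'],s['position'])
print(proj(w,(511,363,78)),proj(w,(347.1,348,64)))
crop(w['pixels'],60,0,390,384,1.55,'w5b.png')
```

```text
19.425 [509.84544118 362.2266857  159.93400462]
[259.56063505 208.64494156] [ 34.12132281 145.210564  ]
```

View pics/w5b.png

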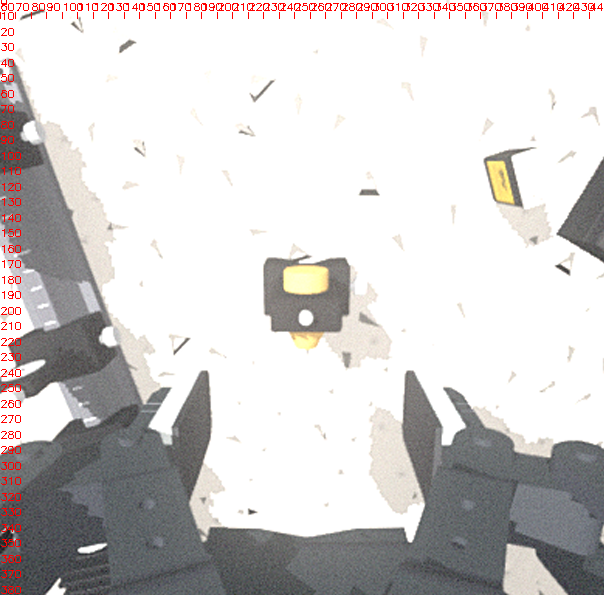

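The objective's holder (screw at crop (306,318)) is centred and square to the jaws, with its nose on the down side, i.e. along the beam. The pinhole sits on the rail at left.

Emit:
{"method": "send_rows", "body": {"series": [{"hand": 0.65,"offset": [0,0,4],"twist": 0},{"hand": 0.65,"offset": [0,0,8],"twist": 0},{"hand": 0.65,"offset": [0,0,10.5],"twist": 0},{"hand": 0.65,"offset": [0,0,11.5],"twist": 0},{"hand": 0.65,"offset": [0,0,11.5],"twist": 0},{"hand": 0.2,"offset": [0,0,11.5],"twist": 0},{"hand": 0.2,"offset": [0,0,11.5],"twist": 0},{"hand": 0.2,"offset": [0,0,11.5],"twist": 0},{"hand": 0.2,"offset": [0,0,11.5],"twist": 0},{"hand": 0.2,"offset": [0,0,11.5],"twist": 0},{"hand": 0.2,"offset": [0,0,11.5],"twist": 0}]}}

```text
time: 20.8
position: [511.7, 363.3, 47.3]
orientation: [0.001, 0.574, 0.819, 0.001]
contact_force: [-0.8, -1.4, 6.2]
grip_width: 31.4
grasp_force: 40.6
```

```bash
python3 go.py 510.58,362.78,190,110 370.6,315.6,190,126 370.6,315.6,75,126 370.6,315.6,55,126
```

```text
[0.0, 0.0, -14.5] 0 -> [np.float64(510.58), np.float64(362.78), np.float64(190.3), 109.99000000000001]
[0.4, -14.8, -14.5] -16 -> [np.float64(370.13), np.float64(315.94), np.float64(190.3), 125.99000000000001]
[0.4, -14.8, -3.0] -16 -> [np.float64(370.13), np.float64(315.94), np.float64(75.3), 125.99000000000001]
[0.4, -14.8, -1.0] -16 -> [np.float64(370.13), np.float64(315.94), np.float64(55.3), 125.99000000000001]
now [511.7 363.3  47.3] 20.8
```

Emit:
{"method": "send_rows", "body": {"series": [{"hand": 0.2,"offset": [0,0,-4],"twist": 0},{"hand": 0.2,"offset": [0,0,-8],"twist": 0},{"hand": 0.2,"offset": [0,0,-12],"twist": 0},{"hand": 0.2,"offset": [0,-3,-14.5],"twist": -3},{"hand": 0.2,"offset": [0.2,-7,-14.5],"twist": -8},{"hand": 0.2,"offset": [0.3,-11,-14.5],"twist": -13},{"hand": 0.2,"offset": [0.4,-14.8,-14],"twist": -16},{"hand": 0.2,"offset": [0.4,-14.8,-11],"twist": -16},{"hand": 0.2,"offset": [0.4,-14.8,-7],"twist": -16},{"hand": 0.2,"offset": [0.4,-14.8,-4],"twist": -16},{"hand": 0.2,"offset": [0.4,-14.8,-3],"twist": -16},{"hand": 0.2,"offset": [0.4,-14.8,-3],"twist": -16},{"hand": 0.2,"offset": [0.4,-14.8,-2.2],"twist": -16},{"hand": 0.2,"offset": [0.4,-14.8,-1.5],"twist": -16},{"hand": 0.2,"offset": [0.4,-14.8,-1],"twist": -16},{"hand": 0.2,"offset": [0.4,-14.8,-1],"twist": -16}]}}

```text
time: 22.8
position: [370.9, 316.4, 57.2]
orientation: [0.0, 0.454, 0.891, 0.0]
contact_force: [-3.8, -2.2, 7.9]
grip_width: 31.3
grasp_force: 42.0
```

Emit:
{"method": "send_rows", "body": {"series": [{"hand": 0.65,"offset": [0,0,0],"twist": 0},{"hand": 0.65,"offset": [0,0,0],"twist": 0},{"hand": 0.65,"offset": [0,0,0],"twist": 0},{"hand": 0.65,"offset": [0,0,0],"twist": 0},{"hand": 0.65,"offset": [0,0,-3],"twist": 0},{"hand": 0.65,"offset": [0,0,-7],"twist": 0},{"hand": 1,"offset": [0,0,-12],"twist": 0},{"hand": 1,"offset": [-1,0,-17],"twist": 0},{"hand": 1,"offset": [-4,0,-22],"twist": 0},{"hand": 1,"offset": [-6,0,-25],"twist": 0},{"hand": 1,"offset": [-6,0,-25],"twist": 0},{"hand": 1,"offset": [-6,0,-25],"twist": 0}]}}

```text
time: 24.3
position: [404.9, 267.4, 303.8]
orientation: [-0.001, 0.454, 0.891, -0.001]
contact_force: [0.3, -1.0, -0.3]
grip_width: 85.1
grasp_force: 0.0
```

Run:
```python
from h import *
w=snap('wrist','w6.png');s=arm.read_state();print(s['time'],s['position'])
L=np.array([347.1,348,64]);u=np.array([.588,-.809,0])
for n,d,z in[('front',0,0),('obj',40,24),('pin',80,32),('lens',140,24),('trap',190,25)]: print(n,proj(w,L+u*d+[0,0,z]).round(1))
crop(w['pixels'],130,0,250,384,1.55,'w6b.png')
c=snap('scene','s6.png'); i=cv2.convertScaleAbs(c['pixels'][150:265,200:350,::-1],alpha=1.8,beta=15); 
cv2.imwrite('pics/s6b.png',cv2.resize(i,None,fx=5,fy=5,interpolation=cv2.INTER_CUBIC))
```

```text
24.35 [404.55541794 267.37809061 303.14976552]
front [258.7  75.5]
obj [258.7 114.5]
pin [258.7 154.8]
lens [258.6 209. ]
trap [258.6 251.9]
```

View pics/w6b.png

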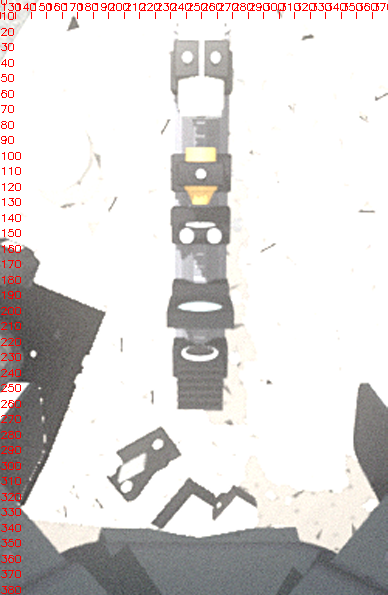

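View pics/s6b.png

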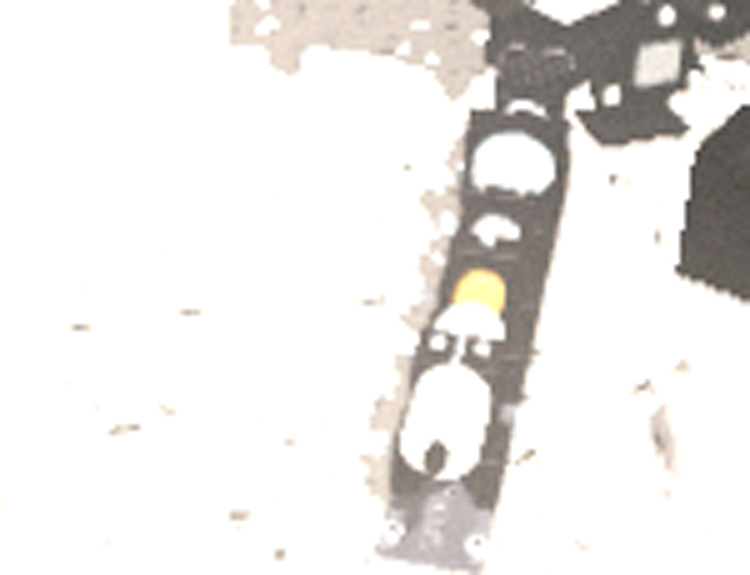

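In the wrist view, down the rail: laser front (y≈117), objective with its nose away from the laser (174), pinhole (236), lens (306), then the trap with its ring towards the laser (353). All are centred and within about 3 mm of plan. The scene view agrees, and the gripper is clear.

```bash
python3 -c "
from bench import ticket; print(ticket.finish_job())"
```

```text
the job is handed in; nothing more can be done
None
```

The beam expander is set up and handed in: objective, pinhole, lens and trap are seated on the rail in that order, each within about 3 mm of its planned position, with the objective's nose pointing away from the laser, the trap's mouth facing it, the lens box, battery and screw tin left alone, and the gripper open and clear at about 24 s of the 99 s.

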